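# Zero the photometer under its push-latch flap

### The job

Zero the photometer: press the blue flap on its top down into its push latch and let go so that it pops open, push the green button in the well underneath fully down, then press the flap down again until it latches shut and let it go. Work with the fingertips only, grasp and lift nothing, and leave the photometer and everything round it standing where they are.

Things in the scene. Friction and masses are not known exactly. Their poses are not given: they have to be found in the camera images.
- photometer: white bench photometer, 210 (x) x 150 (y) mm, 3 kg, loose. Origin at the centre of its underside, z up, -x = its front, roughly towards the robot. Rim of front and side walls (18 mm thick) 60 mm high; raised rear head 79 mm high from x = +47 mm back. The flap fills the opening x -84 to +45, y -54 to +54 mm; under it a well, floor 22 mm high, black latch housing in its front left corner 42 mm high
- flap (a joint): angle of the blue flap, rad. 0 = latched, flush with the rim; below 0 = pressed in, stop at -0.08 (free edge 10 mm down); 1.13 = fully popped open, its stop. Sprung open (3 N at the edge); cannot be pulled open when latched. Each press to the stop (about 6 N on the pad), then let go, toggles the push latch: latched becomes free and swings up by itself in 1 s; free becomes latched and returns to 0
- flap_pad (a point): centre of the round black press pad, 22 mm across, on the flap's top; moves with the flap. 108 mm from the hinge, 21 mm from the free edge. Shut: at x -63, y 0, z 61 mm in the photometer's frame
- flap_hinge (a point): middle of the flap's hinge axis, fixed in the photometer at x +45, y 0, z 57 mm; the axis runs along its y. The flap (129 mm from hinge to free edge, 109 wide, 6 thick) lies on the -x side and swings up. Fully open its free edge is 55 mm ahead (-x) of the hinge and 117 mm above it, the plain outer side facing back and up; the button is then free from above. Pushed down on its outer side it closes
- zero_button_top (a point): centre of the top of the green button (22 mm across, in a black round housing 38 mm across), in the photometer's frame at x = -58, y = -12, z = 43 mm, that is 17 mm below the rim; it is pressed straight down and moves with the button
- zero_button (a joint): travel of the green button, m: 0 = up, 0.005 = fully down; it springs back by itself; about 4 N pushes it fully down
- vial_teal: white vial with a teal cap, 26 mm across, 78 mm tall, standing; origin at the centre of its underside. Bystander
- vial_black: white vial with a black cap, 26 mm across, 70 mm tall, standing; origin at the centre of its underside. Bystander
- timer: round white and grey bench timer, 64 mm across, 42 mm tall; origin at the centre of its underside. Bystander
- notepad: yellow notepad block, 76x76x18 mm; origin at the centre of its underside. Bystander
- marker: black-capped marker lying flat, 129 mm long, 18 mm high; origin at the middle of its underside. Bystander
- syringe: small clear syringe lying flat, 98 mm long, 13 mm high; origin at the middle of its underside. Bystander

How it is judged:
On the way, in this order (a step that is already met when the one before it is completed fails the run):
1. the flap, pressed and let go, has popped open (beyond 0.9 rad) (value of joint flap above 0.9 rad), for 0.2 s.
2. the green button is pushed down (at least 4 mm of its 5 mm) with the flap open (value of joint zero_button above 0.004 m and value of joint flap above 0.7 rad), for 0.05 s.
At the end, for the whole second after the job is handed in: The flap is latched shut and at rest within 0.03 rad of flush with nothing holding it, the button is up again, and the photometer and all its neighbours stand within 30 mm of where they stood (value of joint flap between -0.03 and 0.03 rad and velocity of joint flap below 0.05 rad/s and value of joint zero_button below 0.002 m and distance of each of photometer, vial_teal, vial_black, timer, notepad, marker, syringe from where it was at the start of the episode below 0.03 m and angle between photometer's own z axis and vertical below 0.05 rad); the robot touches nothing.
It fails at once if the photometer is shoved more than 30 mm, lifted or tipped (distance of photometer from where it was at the start of the episode above 0.03 m or height (world z) of photometer above 0.015 m or angle between photometer's own z axis and vertical above 0.15 rad).
It fails at once if a neighbour is lifted, carried or pushed more than 30 mm (distance of any of vial_teal, vial_black, timer, notepad, marker, syringe from where it was at the start of the episode above 0.03 m or height (world z) of any of vial_teal, vial_black, timer, notepad above 0.02 m).
It fails at once if a vial is tipped over (angle between any of vial_teal, vial_black's own z axis and vertical above 0.5 rad).
It also fails if it takes over 48 s, if anything falls off the work surface, if the arm or the gripper's body presses on something with over 40 N, if the wrist force passes 120 N, or if a joint passes its speed limit or range.

### The arm

A 7-joint arm with a two-finger parallel gripper is mounted at the origin on a cart in front of the work surface, level with it; the furniture and walls round the work are solid. World frame = base frame: x ahead of the robot, y to its left, z up, the work surface at z = 0. Lengths are in m, angles in rad, forces in N, time in s.
With the tool pointing down it reaches from about 0.4 to 0.9 m from the base axis. Payload 5.6 kg.
Tool frame: the origin (TCP) lies at the very end of the fingers, on their centre line; the grasp point (between the pads) lies 19 mm behind it; x points along the fingers, y is the direction in which the jaws open and shut, and the axes are right-handed (so a half turn about x gives the same grasp; the last joint's range is limited). The gripper opens to 92 mm and grips with 3 to 60 N. Pads are 20 mm wide; open, the fingers measure 128 mm over their backs; the gripper's body (75 mm by 189 mm) begins 69 mm behind the grasp point.
Start: joints at [-1.191, 0.468, -0.012, 1.603, 0.006, 1.071, -0.056], TCP at [0.267, 0.593, 0.215] pointing down, gripper open.
Joint ranges: [-2.53, 2.53], [-0.31, 2.02], [-1.57, 1.55], [0.28, 2.44], [-1.29, 4.43], [0.15, 1.84], [-2.92, 2.92]. Speed limits (rad/s): [2.57, 2.57, 3.14, 3.14, 3.14, 3.14, 3.14].

### API

Orientations are given as a unit quaternion [x, y, z, w].
In Python, from bench import observe, optics, sign_off gives the robot as it stands.
- The arm moves only by the tool apply_moves, never from a script. Its argument "series" is a list of rows, each a list of 2 entries, a list of its own where there are three numbers: the shift along the tool's x, y, z in units of 25 mm (1.0 is 25 mm), then the turn, a rotation vector about the tool's x, y, z in units of 5 degrees (1.0 is 5 degrees). A call has exactly 10 rows; each row is the pose to reach, as a shift and turn from the pose measured when the call began, along the tool's axes at that moment; what a row does not reach only later rows make up. A row lasts 1/12 s, in which the tool goes at most 41.7 mm and 7.16 degrees, less where a joint would pass 70% of its speed; a pose out of reach is approached as far as the arm can. A call with a gripper value outside its range is refused whole. "hand" is the gripper command: -1 is fully open, 1 is shut, values between are in proportion, set as the call begins (left out, the last holds). The fingers move at their own pace and stop on an object; the grip force is fixed at half the most. Time passes only in rows, so rows that repeat a pose let the fingers close, or fill a call up. It gives the time, the measured TCP pose, the force and the opening at its end, in the units of the state.
- observe(): the state, without advancing time (a new reading comes with each control period).
- optics.read_camera(name): name is "scene" or "top" or "wrist"; returns (picture, depth): 384x512x3 uint8, red, green, blue; 384x512 float32, m along the optical axis (not along the pixel's ray), 0 where there is no reading.
- optics.get_calibration(name): a dict with "fx", "fy", "cx", "cy" (pixels), "k1" (the pictures are not rectified: a ray, as slopes to the right and down, at radius r is drawn at 1 + k1 r^2 times it, then the intrinsics apply), "extrinsics" (4x4, takes a point from camera to world coordinates). Camera axes: x right, y down, z forward; pixel columns grow to the right and rows downward; lengths in m; the calibration is good to about 2 mm. A picture is of the moment at which its call begins: read the wrist's pose just before it. get_calibration takes no time and is no camera call; for the wrist camera it gives the pose at the moment of the call.
- sign_off(): hands the job in, once; it reports no verdict.
The state is a dict: "clock": time; "joints": joint angles; "joint_velocities": joint speeds; "tau": joint torques, N m; "position": TCP position; "tool_rot": TCP orientation; "force": force on the tool from outside, world axes, zero at the start; "ft_torque": the same for the moment, N m; "grip_width": finger opening in m.
Only numpy, scipy, OpenCV 4.12 (cv2) and the standard library are available. Lean on these libraries where they do the work, as an engineer would, in place of code of your own. Each camera call takes 0.05 s, during which the arm holds its last target.

## Working session

There is one attempt and no reset: what is moved stays moved. The work goes in short steps, Python scripts to look and compute and a tool call to move; the robot and the scene stay as the last step left them, time stands still between calls to the robot, and variables do not carry over. Pictures are saved under pics/ and viewed, and the job is handed in when it is done.

Besides the shell and the picture viewer there is one more tool, called after "Emit:" as name(argument=value, ...), one argument or row to a line, values as JSON. apply_moves: Moves the arm, as the interface text tells. Its arguments: {"type":"object","properties":{"series":{"type":"array","items":{"type":"array"}},"hand":{"type":"number"}},"required":["series"]}

```bash
mkdir -p pics; ls; python3 - <<'E'
from bench import observe, optics
import cv2,numpy as np
s=observe();print(s)
for n in ["scene","top"]:
    p,d=optics.read_camera(n);cv2.imwrite(f"pics/{n}0.png",p[:,:,::-1]);np.savez(f"pics/{n}0.npz",p=p,d=d)
    print(n,optics.get_calibration(n))
E
```

```text
pics
{'clock': 0.0, 'joints': array([-1.1909856 ,  0.46835777, -0.01157834,  1.60359275,  0.00602246,
        1.07139503, -0.05628795]), 'joint_velocities': array([ 4.92879248e-05, -3.83400573e-04, -3.43886479e-04,  4.93679248e-04,
       -1.17242428e-03,  1.95899888e-03,  1.12836951e-04]), 'tau': array([ 2.39110650e-04, -5.20570207e+01, -1.20322919e-02, -2.43740308e+01,
       -5.65798650e-02,  1.73926412e-02,  1.49814650e-04]), 'position': array([0.26656269, 0.59220741, 0.21366571]), 'tool_rot': array([ 0.14779368,  0.69143406, -0.14900023,  0.69128496]), 'force': array([ 1.21872065, -0.79441308, -0.13592056]), 'ft_torque': array([ 0.01751467, -0.03553812, -0.01965452]), 'grip_width': 0.09164743113051581}
scene {'fx': 493.7546559246903, 'fy': 493.7546559246903, 'cx': 264.6419226550141, 'cy': 194.45766992887096, 'k1': 0.07296026172134921, 'extrinsics': array([[ 0.85408366, -0.24569821,  0.45844683,  0.07057013],
       [-0.51976496, -0.36988785,  0.7700827 , -0.73735502],
       [-0.01963403, -0.89599964, -0.44362049,  0.52648368],
       [ 0.        ,  0.        ,  0.        ,  1.        ]])}
top {'fx': 491.5836830355023, 'fy': 491.5836830355023, 'cx': 261.43061296211897, 'cy': 192.57194554493748, 'k1': -0.11621482590857003, 'extrinsics': array([[-0.01575656, -0.99352101,  0.11255105,  0.38069018],
       [-0.99985206,  0.0164326 ,  0.00508124,  0.04350022],
       [-0.00689783, -0.11245434, -0.99363295,  1.3006324 ],
       [ 0.        ,  0.        ,  0.        ,  1.        ]])}
```

View pics/scene0.png

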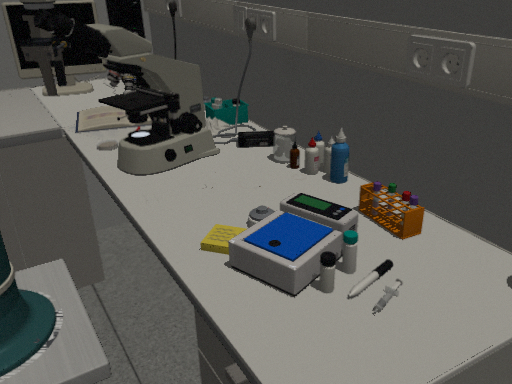

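View pics/top0.png

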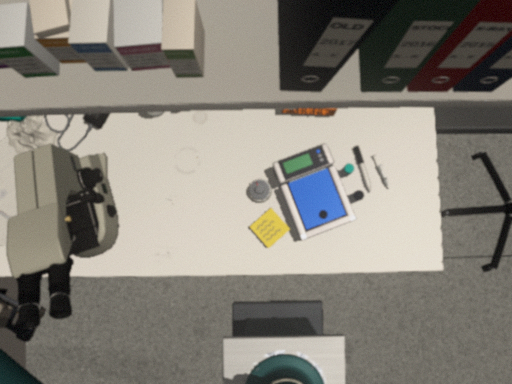

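The top view shows the photometer at about (315,195): its blue flap is at (318,198), with the black press pad at (323,214). The head points away from the robot. The notepad is at (268,228), the timer at (259,190), the vials at (348,170) and (357,196), and the pens lie to the right. Next I'll measure these.

```bash
cat > h.py <<'E'
import numpy as np,cv2
from scipy.spatial.transform import Rotation as R
def rays(c,uv):
    K=np.array([[c['fx'],0,c['cx']],[0,c['fy'],c['cy']],[0,0,1]])
    q=cv2.undistortPoints(np.array(uv,float).reshape(-1,1,2),K,np.array([c['k1'],0,0,0,0.])).reshape(-1,2)
    d=np.c_[q,np.ones(len(q))]
    T=c['extrinsics'];return T[:3,3],d@T[:3,:3].T,d
def onplane(c,uv,z):
    o,d,_=rays(c,uv);return o+d*((z-o[2])/d[:,2])[:,None]
def bydepth(c,uv,dep):
    o,d,_=rays(c,uv);z=np.array([dep[int(round(v)),int(round(u))] for u,v in uv]);return o+d*z[:,None]
def project(c,P):
    T=c['extrinsics'];p=(np.atleast_2d(P)-T[:3,3])@T[:3,:3]
    q=p[:,:2]/p[:,2:];r2=(q**2).sum(1,keepdims=True);q=q*(1+c['k1']*r2)
    return q*[c['fx'],c['fy']]+[c['cx'],c['cy']]
def blobs(m,amin=15):
    n,l,s,ce=cv2.connectedComponentsWithStats(m.astype(np.uint8));return [(s[i][4],ce[i].round(1)) for i in range(1,n) if s[i][4]>=amin],l
def hsv(p): return cv2.cvtColor(p,cv2.COLOR_RGB2HSV)
E
python3 - <<'E'
from h import *
from bench import optics
for n in ["top","scene"]:
    z=np.load(f"pics/{n}0.npz");p,d=z['p'],z['d'];c=optics.get_calibration(n);H=hsv(p)
    m=((H[...,0]>105)&(H[...,0]<125)&(H[...,1]>150)&(H[...,2]>90)).astype(np.uint8)
    m=cv2.morphologyEx(m,cv2.MORPH_CLOSE,np.ones((9,9)))
    k,l,s,ce=cv2.connectedComponentsWithStats(m);i=1+np.argmax(s[1:,4])
    cnt=max(cv2.findContours((l==i).astype(np.uint8),0,2)[0],key=cv2.contourArea)
    P=onplane(c,cnt.reshape(-1,2),0.06)
    r=cv2.minAreaRect((P[:,:2]*1000).astype(np.float32));print(n,r,cv2.boxPoints(r))
    print('depthpts',bydepth(c,[ce[i]],d))
    b=(l==i)&(p.max(2)<70);print(n,'pad',[ (a,q,onplane(c,[q],.061)) for a,q in blobs(b,5)[0]])
    print(project(c,[[.267,.593,.215]]))
    v=cv2.resize(p[130:250,220:420] if n=='top' else p[180:320,190:430],None,fx=3,fy=3,interpolation=cv2.INTER_CUBIC)
    cv2.imwrite(f"pics/{n}0z.png",v[:,:,::-1])
E
```

```text
top ((503.3418884277344, -89.95104217529297), (123.34514617919922, 106.13716125488281), 20.10247802734375) [[ 427.18677   -61.312317]
 [ 463.66617  -160.98354 ]
 [ 579.497    -118.58977 ]
 [ 543.0176    -18.918549]]
depthpts [[ 0.50283883 -0.08893099  0.06397942]]
top pad [(np.int32(24), array([322.8, 214.1]), array([[ 0.46376979, -0.10444092,  0.061     ]]))]
[[ 21.86123059 300.82391084]]
scene ((505.5906066894531, -90.35171508789062), (127.33389282226562, 109.90975952148438), 19.86623764038086) [[ 427.0375    -60.30293 ]
 [ 464.38766  -163.6718  ]
 [ 584.1437   -120.4005  ]
 [ 546.7936    -17.031631]]
depthpts [[ 0.50025165 -0.09745729  0.06237556]]
scene pad [(np.int32(60), array([274. , 242.7]), array([[ 0.46525197, -0.10313959,  0.061     ]]))]
[[57.4475103  89.87530317]]
```

View pics/top0z.png

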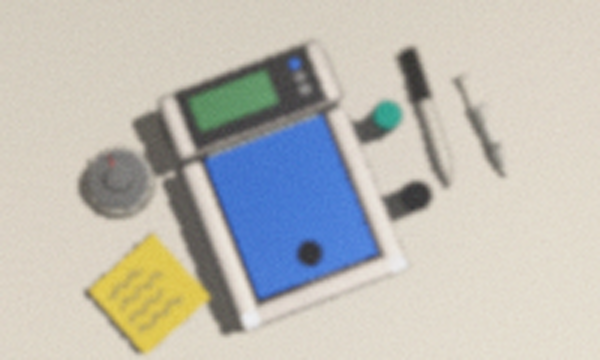

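View pics/scene0z.png

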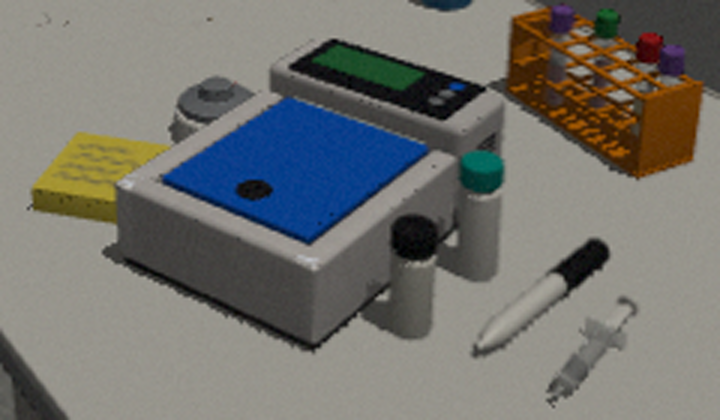

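```bash
python3 - <<'E'
from h import *
from bench import optics,observe
s=observe();M=R.from_quat(s['tool_rot']).as_matrix();print(M.round(3))
z=np.load("pics/top0.npz");d=z['d'];c=optics.get_calibration("top")
for uv in [(300,103),(300,80),(180,100),(80,200),(60,165),(60,250),(22,300),(30,330),(60,300),(100,180)]:print(uv,bydepth(c,[uv],d).round(3))
p,dd=optics.read_camera("wrist");cv2.imwrite("pics/w0.png",p[:,:,::-1]);cw=optics.get_calibration("wrist")
print((M.T@(cw['extrinsics'][:3,3]-s['position'])).round(3), (M.T@cw['extrinsics'][:3,:3]).round(2))
yaw=np.radians(20);e=np.array([np.cos(yaw),np.sin(yaw),0]);f=np.array([-e[1],e[0],0])
Mt=np.c_[[0,0,-1],f,np.cross([0,0,-1],f)];print(Mt.round(3))
print('turn tool frame /5deg',np.degrees(R.from_matrix(M.T@Mt).as_rotvec())/5)
Mt2=np.c_[[0,0,-1],-f,np.cross([0,0,-1],-f)];print('alt',np.degrees(R.from_matrix(M.T@Mt2).as_rotvec())/5)
E
```

```text
[[-0.     0.41   0.912]
 [-0.001  0.912 -0.41 ]
 [-1.    -0.002  0.   ]]
(300, 103) [[ 0.607 -0.016  0.548]]
(300, 80) [[ 0.62  -0.011  0.621]]
(180, 100) [[0.613 0.173 0.558]]
(80, 200) [[0.496 0.467 0.196]]
(60, 165) [[0.574 0.508 0.218]]
(60, 250) [[0.381 0.439 0.368]]
(22, 300) [[0.287 0.505 0.389]]
(30, 330) [[0.223 0.51  0.344]]
(60, 300) [[0.288 0.425 0.398]]
(100, 180) [[0.553 0.449 0.112]]
[-0.169 -0.    -0.07 ] [[-0.   -0.25  0.97]
 [ 1.   -0.    0.  ]
 [ 0.    0.97  0.25]]
[[ 0.    -0.342  0.94 ]
 [ 0.     0.94   0.342]
 [-1.     0.     0.   ]]
turn tool frame /5deg [-8.84577934e+00 -5.22894320e-03  1.74773529e-02]
alt [2.71542121e+01 2.18011252e-02 6.52254642e-03]
```

View pics/w0.png

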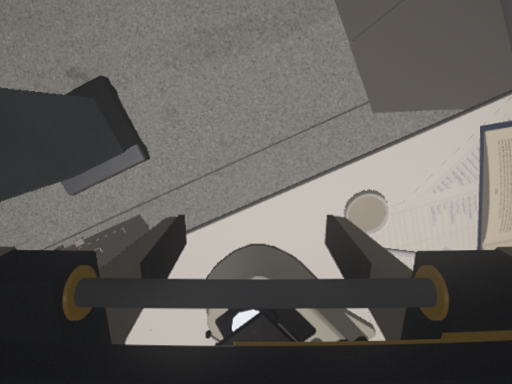

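```bash
python3 - <<'E'
from h import *
t=np.load("pics/top0.npz")['p'][100:384,0:220];s=np.load("pics/scene0.npz")['p'][0:200,0:300]
a=cv2.resize(t,None,fx=2,fy=2);cv2.imwrite("pics/a.png",a[:,:,::-1]);b=cv2.resize(s,None,fx=2.6,fy=2.6);cv2.imwrite("pics/b.png",b[:,:,::-1])
from bench import optics
d=np.load("pics/top0.npz")['d'];c=optics.get_calibration("top")
vv,uu=np.mgrid[130:384:8,0:150:8];uv=np.c_[uu.ravel(),vv.ravel()]
P=bydepth(c,uv,d)
for q,p in zip(uv,P.round(2)):
    if p[2]>.25: print(q,p,end=';')
E
```

```text
[ 40 162] [0.57 0.54 0.26];[ 48 162] [0.57 0.52 0.26];[ 16 170] [0.56 0.59 0.26];[ 24 170] [0.56 0.57 0.26];[ 32 170] [0.56 0.55 0.26];[ 40 170] [0.56 0.53 0.26];[ 48 170] [0.56 0.51 0.27];[ 16 178] [0.54 0.59 0.27];[ 24 178] [0.54 0.57 0.27];[ 32 178] [0.54 0.55 0.27];[ 40 178] [0.54 0.53 0.27];[ 48 178] [0.54 0.51 0.27];[ 56 178] [0.54 0.5  0.26];[ 64 178] [0.38 0.04 1.3 ];[ 16 186] [0.52 0.58 0.27];[ 24 186] [0.52 0.56 0.27];[ 32 186] [0.52 0.54 0.28];[ 40 186] [0.52 0.53 0.28];[ 48 186] [0.52 0.51 0.28];[ 56 186] [0.52 0.49 0.28];[ 16 194] [0.5  0.58 0.28];[ 24 194] [0.5  0.56 0.28];[ 32 194] [0.5  0.54 0.28];[ 40 194] [0.5  0.52 0.29];[ 48 194] [0.5  0.5  0.29];[ 56 194] [0.5  0.48 0.29];[ 24 202] [0.48 0.56 0.29];[ 32 202] [0.48 0.54 0.29];[ 40 202] [0.48 0.52 0.29];[ 48 202] [0.48 0.5  0.3 ];[ 56 202] [0.48 0.48 0.3 ];[ 64 202] [0.49 0.48 0.26];[ 24 210] [0.47 0.55 0.3 ];[ 32 210] [0.46 0.52 0.32];[ 40 210] [0.46 0.5  0.33];[ 48 210] [0.46 0.48 0.33];[ 56 210] [0.46 0.46 0.33];[ 64 210] [0.47 0.48 0.27];[ 16 218] [0.45 0.55 0.33];[ 24 218] [0.45 0.53 0.33];[ 32 218] [0.45 0.51
[... 2358 characters left out ...]
56 314] [0.26 0.44 0.39];[ 64 314] [0.26 0.43 0.38];[  0 322] [0.24 0.56 0.37];[  8 322] [0.24 0.56 0.35];[ 16 322] [0.24 0.55 0.33];[ 24 322] [0.25 0.5  0.39];[ 32 322] [0.24 0.49 0.38];[ 40 322] [0.25 0.47 0.39];[ 16 330] [0.22 0.54 0.34];[ 24 330] [0.22 0.52 0.35];[ 32 330] [0.22 0.51 0.34];[ 24 338] [0.21 0.52 0.35];[  0 354] [0.24 0.41 0.64];[  0 362] [0.23 0.4  0.66];[  8 362] [0.23 0.39 0.66];[ 16 362] [0.23 0.39 0.64];[  0 370] [0.23 0.39 0.68];[  8 370] [0.22 0.38 0.67];[ 16 370] [0.22 0.37 0.67];[ 24 370] [0.22 0.36 0.66];[  0 378] [0.22 0.38 0.69];[  8 378] [0.22 0.37 0.69];[ 16 378] [0.22 0.36 0.69];[ 24 378] [0.22 0.35 0.68];[ 32 378] [0.22 0.35 0.67];[120 378] [0.38 0.04 1.3 ];
```

View pics/a.png

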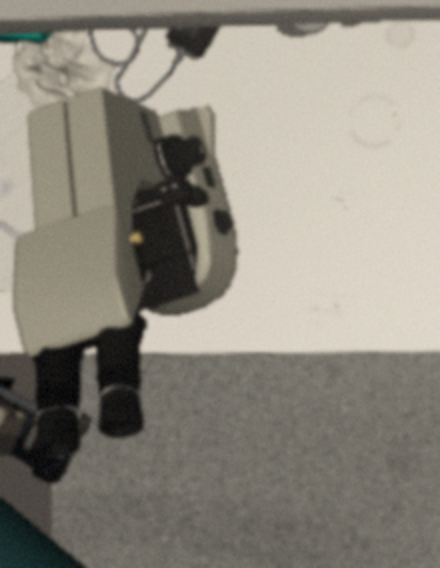

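View pics/b.png

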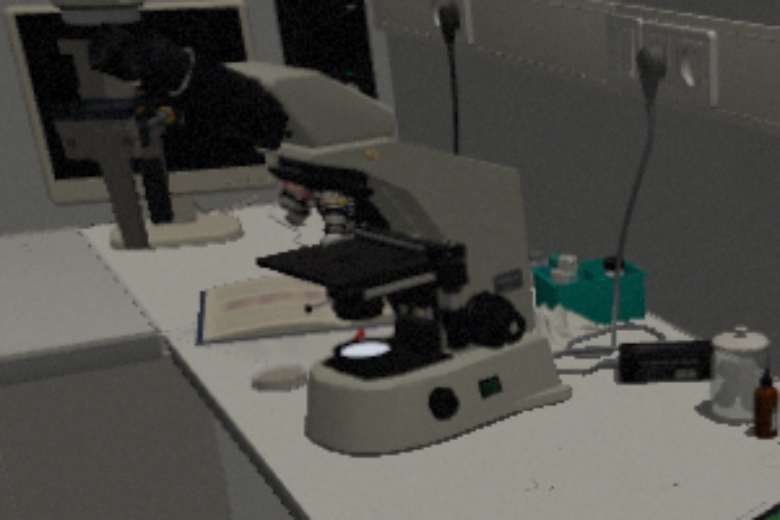

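The black eyepieces of the microscope, at about (.25–.33, .41–.51, up to .41), are right beside the hand. I'll move away from them slightly, then straight up, before crossing.

Emit:
apply_moves(
  series=[
    [[0,0.7,-0.3],[0,0,0]],
    [[-1.2,0.7,-0.3],[0,0,0]],
    [[-2.4,0.7,-0.3],[0,0,0]],
    [[-3.6,0.7,-0.3],[0,0,0]],
    [[-4.8,0.7,-0.3],[0,0,0]],
    [[-6.0,0.7,-0.3],[0,0,0]],
    [[-7.2,0.7,-0.3],[0,0,0]],
    [[-8.4,0.7,-0.3],[0,0,0]],
    [[-9.6,0.7,-0.3],[0,0,0]],
    [[-10.6,0.7,-0.3],[0,0,0]],
  ],
  hand=1,
)

```text
clock: 0.98
position: [0.267, 0.6116, 0.481]
tool_rot: [0.148, 0.691, -0.148, 0.691]
force: [-0.2, 0.8, 0.2]
grip_width: 0.0274
```

Emit:
apply_moves(
  series=[
    [[0,-1.3,0.95],[0,0,0]],
    [[0,-2.6,1.9],[0,0,0]],
    [[0,-3.9,2.85],[0,0,0]],
    [[0,-5.2,3.8],[0,0,0]],
    [[0,-6.5,4.75],[0,0,0]],
    [[0,-7.8,5.7],[0,0,0]],
    [[0,-9.1,6.65],[0,0,0]],
    [[0,-10.4,7.6],[0,0,0]],
    [[0,-11.7,8.55],[0,0,0]],
    [[0,-13,9.5],[0,0,0]],
  ],
)

```text
clock: 1.82
position: [0.3501, 0.2156, 0.4809]
tool_rot: [0.148, 0.691, -0.148, 0.691]
force: [0.9, 0.3, 0.1]
grip_width: 0.0004
```

Emit:
apply_moves(
  series=[
    [[0.5,-1.1,0.8],[-0.9,0,0]],
    [[1.0,-2.2,1.6],[-1.8,0,0]],
    [[1.5,-3.3,2.4],[-2.7,0,0]],
    [[2.2,-4.4,3.2],[-3.6,0,0]],
    [[3.0,-5.6,4.0],[-4.5,0,0]],
    [[3.8,-6.7,4.8],[-5.4,0,0]],
    [[4.6,-7.8,5.6],[-6.3,0,0]],
    [[5.4,-8.9,6.4],[-7.2,0,0]],
    [[6.3,-10,7.2],[-8.1,0,0]],
    [[7.2,-11.1,8.1],[-8.85,0,0]],
  ],
)

```text
clock: 2.65
position: [0.4192, -0.1175, 0.303]
tool_rot: [-0.121, 0.696, 0.122, 0.697]
force: [0.8, 0.3, -0.5]
grip_width: 0.0005
```

```bash
cat >> h.py <<'E'
from bench import observe,optics
YAW=np.radians(20.0);O=np.array([.5228,-.0835,0])
E_=np.array([np.cos(YAW),np.sin(YAW),0]);F_=np.array([-E_[1],E_[0],0]);D=np.c_[E_,F_,[0,0,1]]
def w(p): return O+D@np.array(p,float)   # device (m) -> world
def dev(P): return D.T@(np.array(P)-O)
def delta(pd,tilt=0):
    s=observe();M=R.from_quat(s['tool_rot']).as_matrix()
    Mt=np.c_[[0,0,-1],F_,E_]@R.from_euler('y',tilt,degrees=True).as_matrix()
    print('dev now (mm)',(dev(s['position'])*1000).round(1),'F',s['force'].round(1),'t',round(s['clock'],2))
    print('shift',((M.T@(w(pd)-s['position']))/.025).round(2),'turn',(np.degrees(R.from_matrix(M.T@Mt).as_rotvec())/5).round(2))
E
python3 - <<'E'
from h import *
delta([-.063,0,.08])
p,d=optics.read_camera("wrist");c=optics.get_calibration("wrist");cv2.imwrite("pics/w1.png",p[:,:,::-1])
H=hsv(p);m=((H[...,0]>105)&(H[...,0]<125)&(H[...,1]>150)&(H[...,2]>60)).astype(np.uint8)
m=cv2.morphologyEx(m,cv2.MORPH_CLOSE,np.ones((15,15)))
cnt=max(cv2.findContours(m,0,2)[0],key=cv2.contourArea)
P=onplane(c,cnt.reshape(-1,2),.06);r=cv2.minAreaRect((P[:,:2]*1000).astype(np.float32));print(r)
M=np.zeros_like(m);cv2.drawContours(M,[cnt],-1,1,-1)
print([(a,q,onplane(c,[q],.061)) for a,q in blobs((M>0)&(p.max(2)<70),30)[0]],w([-.063,0,.061]))
E
```

```text
dev now (mm) [-109.     3.5  303. ] F [ 0.8  0.3 -0.5] t 2.65
shift [ 8.92 -0.15  1.83] turn [-0.04  0.02 -0.02]
((491.6136474609375, -100.63040161132812), (105.25064086914062, 106.46045684814453), 19.89690589904785)
[(np.int32(117), array([253.3, 196.3]), array([[ 0.46140647, -0.11134398,  0.061     ]]))] [ 0.46359936 -0.10504727  0.061     ]
```

View pics/w1.png

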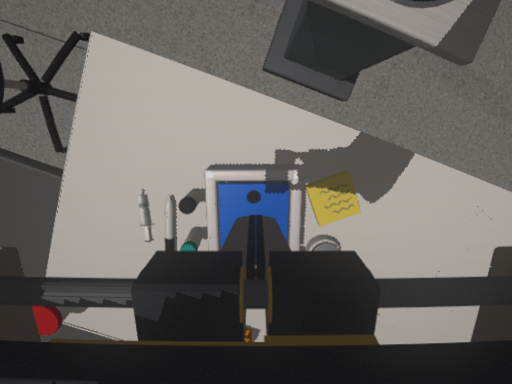

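The wrist view shows the pad at (253,196), about 5 mm further to −y than the top and scene views put it. I'll aim between the two. The gap doesn't matter for pressing the pad.

Emit:
apply_moves(
  series=[
    [[1.2,-0.1,0.6],[0,0,0]],
    [[2.4,-0.2,1.2],[0,0,0]],
    [[3.6,-0.2,1.83],[0,0,0]],
    [[4.8,-0.2,1.83],[0,0,0]],
    [[6.0,-0.2,1.83],[0,0,0]],
    [[7.2,-0.2,1.83],[0,0,0]],
    [[8.2,-0.2,1.83],[0,0,0]],
    [[8.9,-0.2,1.83],[0,0,0]],
    [[9.1,-0.2,1.83],[0,0,0]],
    [[9.1,-0.2,1.83],[0,0,0]],
  ],
)

```text
clock: 3.53
position: [0.4613, -0.1128, 0.0717]
tool_rot: [-0.122, 0.699, 0.121, 0.694]
force: [-0.0, 0.5, 0.1]
grip_width: 0.0
```

```bash
python3 - <<'E'
from h import *
delta([-.063,-.002,.05])
for n in ["scene","top"]:
    p,d=optics.read_camera(n);v=p[180:320,190:390] if n=="scene" else p[130:250,250:400]
    cv2.imwrite(f"pics/{n}1.png",cv2.resize(v,None,fx=4 if n=="scene" else 5,fy=4 if n=="scene" else 5,interpolation=cv2.INTER_CUBIC)[:,:,::-1])
E
```

```text
dev now (mm) [-67.8  -6.5  71.7] F [-0.   0.5  0.1] t 3.53
shift [0.87 0.18 0.2 ] turn [-0.05 -0.08  0.01]
```

View pics/scene1.png

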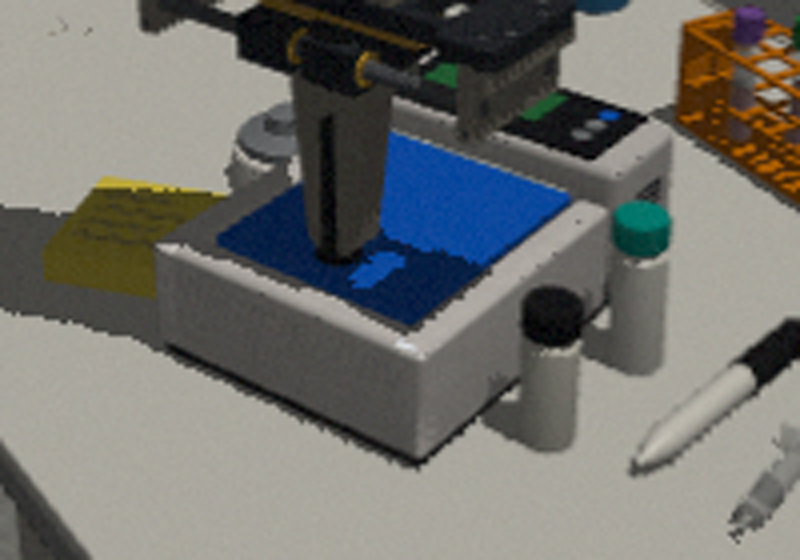

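The fingertips hover right over the pad, with the pad's front edge visible under them at (335,257). Now I'll press.

Emit:
apply_moves(
  series=[
    [[0.1,0.15,0.2],[0,0,0]],
    [[0.3,0.15,0.2],[0,0,0]],
    [[0.45,0.15,0.2],[0,0,0]],
    [[0.6,0.15,0.2],[0,0,0]],
    [[0.7,0.15,0.2],[0,0,0]],
    [[0.8,0.15,0.2],[0,0,0]],
    [[0.9,0.15,0.2],[0,0,0]],
    [[0.95,0.15,0.2],[0,0,0]],
    [[0.95,0.15,0.2],[0,0,0]],
    [[0.95,0.15,0.2],[0,0,0]],
  ],
)

```text
clock: 4.47
position: [0.4671, -0.1074, 0.0512]
tool_rot: [-0.121, 0.697, 0.121, 0.696]
force: [-3.8, 5.2, 23.2]
grip_width: 0.0005
```

The force is 23 N at z 0.051, so the flap is on its stop. I'll back off up and towards the front.

Emit:
apply_moves(
  series=[
    [[-0.6,0,0],[0,0,0]],
    [[-1.2,0,-0.8],[0,0,0]],
    [[-2.0,0,-1.8],[0,0,0]],
    [[-3.0,0,-2.8],[0,0,0]],
    [[-4.0,0,-3.4],[0,0,0]],
    [[-4.6,0,-3.4],[0,0,0]],
    [[-4.6,0,-3.4],[0,0,0]],
    [[-4.6,0,-3.4],[0,0,0]],
    [[-4.6,0,-3.4],[0,0,0]],
    [[-4.6,0,-3.4],[0,0,0]],
  ],
)

```text
clock: 5.3
position: [0.3867, -0.1359, 0.1653]
tool_rot: [-0.121, 0.698, 0.121, 0.696]
force: [0.2, 1.0, 0.2]
grip_width: 0.0003
```

```bash
cat > look.py <<'E'
import sys
from h import *
k=sys.argv[1]
for n in sys.argv[2:]:
    p,d=optics.read_camera(n);np.savez(f"pics/{n}{k}.npz",p=p,d=d)
    if n=="scene": v=cv2.resize(p[150:320,190:390],None,fx=3.5,fy=3.5,interpolation=cv2.INTER_CUBIC)
    elif n=="top": v=cv2.resize(p[130:250,220:400],None,fx=4,fy=4,interpolation=cv2.INTER_CUBIC)
    else: v=p
    cv2.imwrite(f"pics/{n}{k}.png",v[:,:,::-1])
E
python3 look.py 2 scene wrist; python3 -c "
from h import *
delta([-.058,-.014,.07],0);delta([-.058,-.014,.07],10);delta([-.058,-.014,.07],-10)"
```

```text
dev now (mm) [-145.9   -2.9  165.4] F [-0.4  0.9 -0.4] t 5.4
shift [ 3.81 -0.43  3.53] turn [-0.05 -0.03 -0.  ]
dev now (mm) [-145.9   -2.9  165.4] F [-0.4  0.9 -0.4] t 5.4
shift [ 3.81 -0.43  3.53] turn [-0.05  1.97 -0.01]
dev now (mm) [-145.9   -2.9  165.4] F [-0.4  0.9 -0.4] t 5.4
shift [ 3.81 -0.43  3.53] turn [-0.05 -2.03  0.  ]
```

View pics/scene2.png

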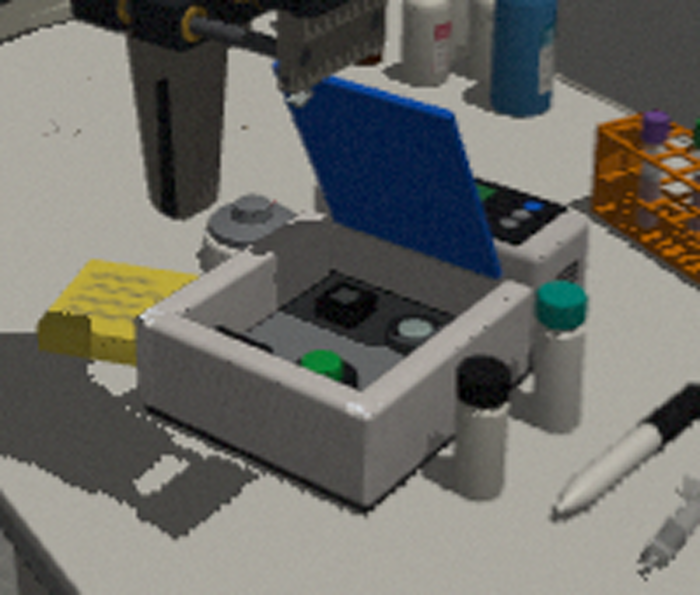

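View pics/wrist2.png

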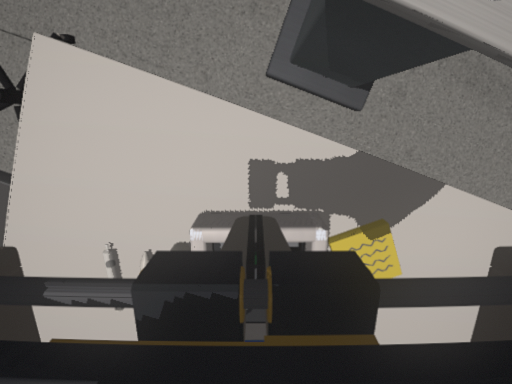

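The flap has popped open. The green button shows in the scene zoom at (322,362), and the front left latch housing at about (245,340). I'll check the button position against the model.

```bash
python3 - <<'E'
from h import *
z=np.load("pics/scene2.npz");p=z['p'];c=optics.get_calibration("scene");H=hsv(p)
m=(H[...,0]>50)&(H[...,0]<75)&(H[...,1]>150)&(H[...,2]>80)
for a,q in blobs(m,10)[0]: print(a,q,(dev(onplane(c,[q],.043)[0])*1000).round(1))
ys,xs=np.where(m[235:275,260:300]);P=onplane(c,np.c_[xs+260,ys+235],.043);X=np.array([dev(q)*1000 for q in P]);print(X.min(0),X.max(0))
print(project(c,[w([-.058,-.012,.043])]))
delta([-.050,-.016,.075],-10)
E
```

```text
13 [392.  184.4] [319.3 -42.2  43. ]
59 [281.7 253. ] [-57.1 -12.9  43. ]
[-65.46005728 -24.6942385   43.        ] [-46.76446781  -2.30500252  43.        ]
[[280.97008272 253.06206882]]
dev now (mm) [-145.9   -2.9  165.4] F [-0.4  0.9 -0.4] t 5.4
shift [ 3.6  -0.51  3.85] turn [-0.05 -2.03  0.  ]
```

Emit:
apply_moves(
  series=[
    [[0,-0.2,0.4],[0,-0.5,0]],
    [[0.2,-0.4,1.0],[0,-1.0,0]],
    [[0.6,-0.5,1.7],[0,-1.5,0]],
    [[1.2,-0.5,2.4],[0,-2.0,0]],
    [[1.9,-0.5,3.1],[0,-2.0,0]],
    [[2.6,-0.5,3.6],[0,-2.0,0]],
    [[3.2,-0.5,3.85],[0,-2.0,0]],
    [[3.6,-0.5,3.85],[0,-2.0,0]],
    [[3.6,-0.5,3.85],[0,-2.0,0]],
    [[3.6,-0.5,3.85],[0,-2.0,0]],
  ],
)

```text
clock: 6.23
position: [0.4803, -0.116, 0.074]
tool_rot: [-0.11, 0.636, 0.131, 0.753]
force: [0.6, 0.3, 0.2]
grip_width: 0.0006
```

```bash
python3 look.py 3 scene; python3 -c "
from h import *
delta([-.050,-.016,.038],-10)"
```

```text
dev now (mm) [-50.6 -16.2  74.8] F [-0.5 -0.9  0.5] t 6.28
shift [ 1.45  0.01 -0.23] turn [-0.06 -0.05  0.01]
```

View pics/scene3.png

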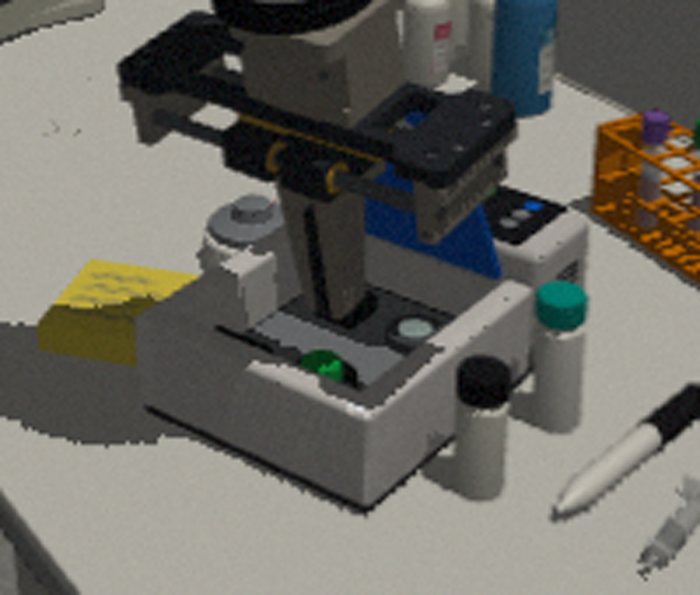

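Emit:
apply_moves(
  series=[
    [[0.4,0,-0.05],[0,0,0]],
    [[0.7,0,-0.1],[0,0,0]],
    [[0.95,0,-0.15],[0,0,0]],
    [[1.1,0,-0.2],[0,0,0]],
    [[1.2,0,-0.2],[0,0,0]],
    [[1.3,0,-0.23],[0,0,0]],
    [[1.4,0,-0.25],[0,0,0]],
    [[1.45,0,-0.25],[0,0,0]],
    [[1.5,0,-0.26],[0,0,0]],
    [[1.5,0,-0.26],[0,0,0]],
  ],
)

```text
clock: 7.12
position: [0.4813, -0.1162, 0.0388]
tool_rot: [-0.109, 0.634, 0.131, 0.754]
force: [-8.9, 1.5, 29.9]
grip_width: 0.0004
```

```bash
python3 look.py 4 scene; python3 -c "
from h import *
delta([-.050,-.016,.038],-10)"
```

```text
dev now (mm) [-50.2 -16.5  38.8] F [-9.1  0.5 28.7] t 7.17
shift [0.03 0.02 0.  ] turn [-0.07 -0.01 -0.01]
```

View pics/scene4.png

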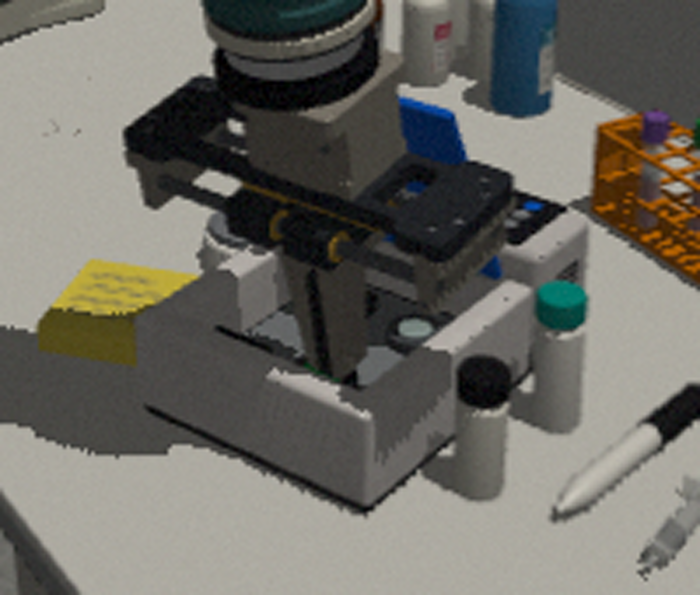

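The tip edge is at about z 0.037 under 29 N, so the button is fully down and the flap is still open. I'll retract along the tool axis.

Emit:
apply_moves(
  series=[
    [[-0.4,0,0],[0,0,0]],
    [[-1.2,0,0],[0,0,0]],
    [[-2.2,0,0],[0,0,0]],
    [[-3.3,0,0],[0,0,0]],
    [[-4.4,0,0],[0,0,0]],
    [[-5.5,0,0],[0,0,0]],
    [[-6.4,0,0],[0,0,0]],
    [[-7.2,0,0],[0,0,0]],
    [[-7.2,0,0],[0,0,0]],
    [[-7.2,0,0],[0,0,0]],
  ],
)

```text
clock: 8.0
position: [0.4528, -0.1266, 0.217]
tool_rot: [-0.109, 0.633, 0.132, 0.755]
force: [0.3, 0.0, -0.2]
grip_width: 0.0003
```

```bash
python3 look.py 5 scene top; python3 -c "
from h import *
delta([.022,-.001,.212],-10)
z=np.load('pics/top5.npz');c=optics.get_calibration('top')
for uv in [(300,98),(300,103),(300,106),(300,108),(330,103)]: print(uv,bydepth(c,[uv],z['d']).round(3))"
```

```text
dev now (mm) [-81.5 -16.1 215.4] F [-0.  -0.1  1.1] t 8.1
shift [0.84 0.63 4.05] turn [-0.07 -0.02 -0.01]
(300, 98) [[ 0.612 -0.015  0.56 ]]
(300, 103) [[ 0.608 -0.016  0.547]]
(300, 106) [[ 0.607 -0.017  0.533]]
(300, 108) [[ 0.751 -0.057  0.026]]
(330, 103) [[ 0.606 -0.063  0.551]]
```

View pics/scene5.png

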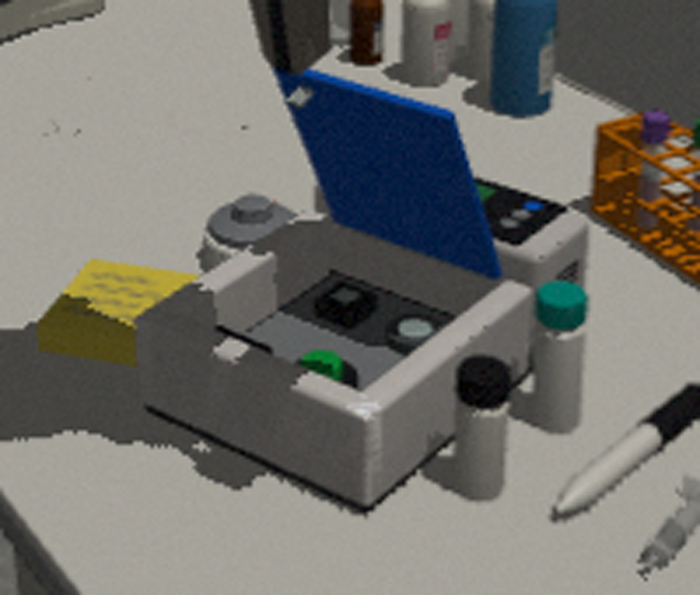

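View pics/top5.png

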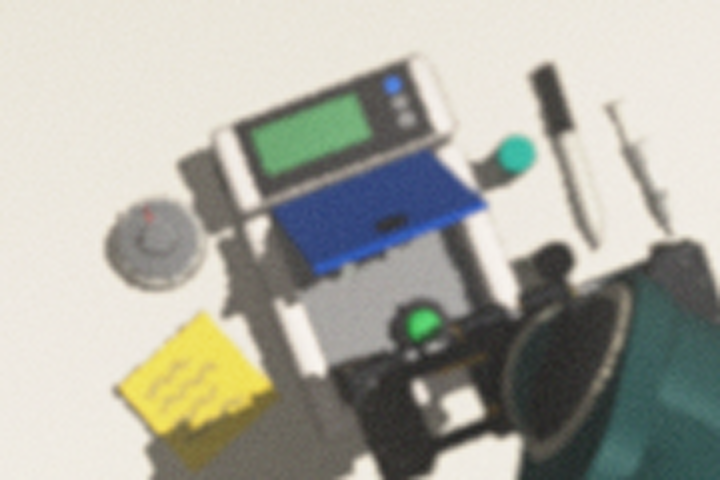

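```bash
python3 -c "
from h import *
z=np.load('pics/top5.npz');c=optics.get_calibration('top');d=z['d']
vv,uu=np.mgrid[125:384:2,240:512:2];uv=np.c_[uu.ravel(),vv.ravel()];P=bydepth(c,uv,d);P=P[d[uv[:,1],uv[:,0]]>0]
for lo in np.arange(.25,.9,.05):
    q=P[(P[:,2]>lo)&(P[:,2]<=lo+.05)]
    if len(q): print(lo.round(2),len(q),q.max(0).round(3),q[:,1].min().round(3))
print(observe()['joints'])
"
```

```text
0.3 314 [ 0.492 -0.037  0.35 ] -0.228
0.35 33 [ 0.487 -0.04   0.4  ] -0.211
0.4 58 [ 0.456 -0.102  0.447] -0.128
0.45 22 [ 0.454 -0.107  0.479] -0.126
0.5 51 [ 0.456 -0.083  0.55 ] -0.19
0.55 670 [ 0.452 -0.077  0.6  ] -0.203
0.6 784 [ 0.408 -0.057  0.65 ] -0.175
0.65 879 [ 0.329 -0.033  0.7  ] -0.139
0.7 575 [ 0.269 -0.032  0.736] -0.115
[-0.53593566  0.07718901  0.86665347  2.16937797 -0.23389987  0.80072478
  2.39243821]
```

Emit:
apply_moves(
  series=[
    [[0.1,0.1,0.6],[0,0,0]],
    [[0.2,0.2,1.2],[0,0,0]],
    [[0.35,0.3,1.8],[0,0,0]],
    [[0.45,0.4,2.4],[0,0,0]],
    [[0.6,0.5,3.0],[0,0,0]],
    [[0.7,0.6,3.6],[0,0,0]],
    [[0.84,0.63,4.05],[0,0,0]],
    [[0.84,0.63,4.05],[0,0,0]],
    [[0.84,0.63,4.05],[0,0,0]],
    [[0.84,0.63,4.05],[0,0,0]],
  ],
)

```text
clock: 8.93
position: [0.5427, -0.0776, 0.2114]
tool_rot: [-0.109, 0.635, 0.131, 0.754]
force: [-0.5, -0.3, -0.8]
grip_width: 0.0003
```

```bash
python3 look.py 6 scene; cat >> h.py <<'E'
def arc(th0,th1,n,tilt=-10,s=.108,y=-.002):
    st=observe();M=R.from_quat(st['tool_rot']).as_matrix();b=np.radians(-tilt)
    print('dev',(dev(st['position'])*1000).round(1),st['force'].round(1))
    for th in np.linspace(th0,th1,n):
        c=np.array([.045,y,.057])+s*np.array([-np.cos(th),0,np.sin(th)])+.004*np.array([np.sin(th),0,np.cos(th)])
        t=c+.01*np.array([np.cos(b),0,np.sin(b)])
        print(round(th,2),(t*1000).round(0),((M.T@(w(t)-st['position']))/.025).round(2))
E
python3 -c "
from h import *
arc(1.2,-.1,14)"
```

```text
dev [ 20.8  -1.3 211.7] [-0.5  0.6  0.2]
1.2 [ 19.  -2. 161.] [ 1.99 -0.03 -0.4 ]
1.1 [  9.  -2. 157.] [ 2.09 -0.04 -0.82]
1.0 [ -0.  -2. 152.] [ 2.22 -0.04 -1.24]
0.9 [ -9.  -2. 146.] [ 2.39 -0.04 -1.63]
0.8 [-18.  -2. 139.] [ 2.6  -0.05 -2.01]
0.7 [-25.  -2. 131.] [ 2.85 -0.05 -2.36]
0.6 [-32.  -2. 123.] [ 3.13 -0.05 -2.69]
0.5 [-38.  -2. 114.] [ 3.45 -0.06 -2.99]
0.4 [-43.  -2. 104.] [ 3.79 -0.06 -3.25]
0.3 [-47.  -2.  94.] [ 4.16 -0.06 -3.48]
0.2 [-50.  -2.  84.] [ 4.54 -0.06 -3.67]
0.1 [-52.  -2.  73.] [ 4.95 -0.06 -3.82]
-0.0 [-53.  -2.  63.] [ 5.37 -0.07 -3.93]
-0.1 [-53.  -2.  52.] [ 5.79 -0.07 -4.  ]
```

View pics/scene6.png

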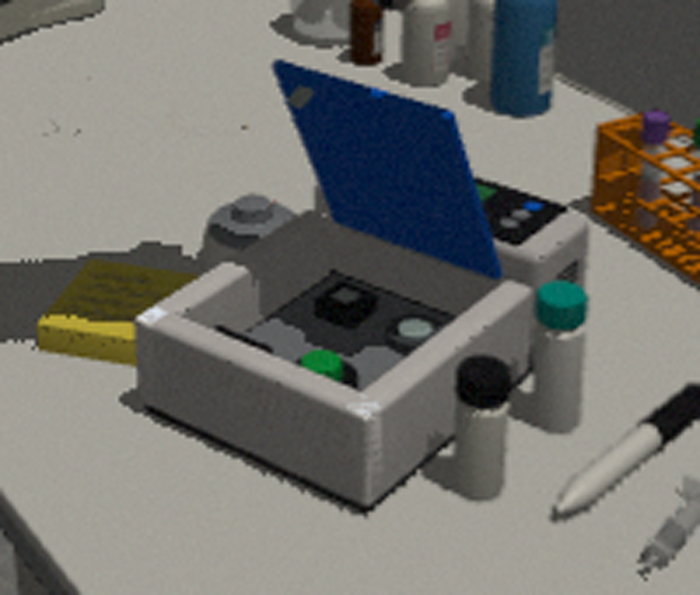

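Emit:
apply_moves(
  series=[
    [[0.8,0,-0.15],[0,0,0]],
    [[1.5,0,-0.25],[0,0,0]],
    [[2.0,0,-0.4],[0,0,0]],
    [[2.05,0,-0.6],[0,0,0]],
    [[2.1,0,-0.82],[0,0,0]],
    [[2.15,0,-1.03],[0,0,0]],
    [[2.22,0,-1.24],[0,0,0]],
    [[2.3,0,-1.44],[0,0,0]],
    [[2.39,0,-1.63],[0,0,0]],
    [[2.39,0,-1.63],[0,0,0]],
  ],
)

```text
clock: 9.82
position: [0.5137, -0.0881, 0.1458]
tool_rot: [-0.108, 0.635, 0.131, 0.754]
force: [1.5, -0.5, 0.3]
grip_width: 0.0004
```

```bash
python3 look.py 7 scene; python3 -c "
from h import *
arc(.9,-.1,11)"
```

```text
dev [ -9.6  -1.2 146. ] [ 1.4 -0.1  1.1]
0.9 [ -9.  -2. 146.] [ 0.01 -0.03  0.02]
0.8 [-18.  -2. 139.] [ 0.22 -0.03 -0.36]
0.7 [-25.  -2. 131.] [ 0.47 -0.04 -0.71]
0.6 [-32.  -2. 123.] [ 0.75 -0.04 -1.04]
0.5 [-38.  -2. 114.] [ 1.07 -0.04 -1.34]
0.4 [-43.  -2. 104.] [ 1.41 -0.05 -1.6 ]
0.3 [-47.  -2.  94.] [ 1.77 -0.05 -1.83]
0.2 [-50.  -2.  84.] [ 2.16 -0.05 -2.02]
0.1 [-52.  -2.  73.] [ 2.57 -0.05 -2.17]
0.0 [-53.  -2.  63.] [ 2.98 -0.05 -2.28]
-0.1 [-53.  -2.  52.] [ 3.41 -0.05 -2.35]
```

View pics/scene7.png

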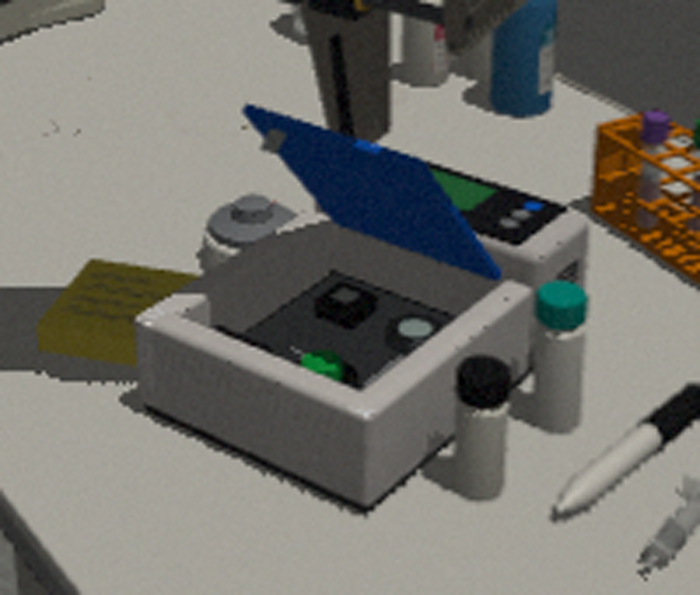

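The flap is following the fingertips and is partly closed, to about 0.85 rad. I'll continue along the arc.

Emit:
apply_moves(
  series=[
    [[0.22,0,-0.36],[0,0,0]],
    [[0.47,0,-0.71],[0,0,0]],
    [[0.75,0,-1.04],[0,0,0]],
    [[1.07,0,-1.34],[0,0,0]],
    [[1.41,0,-1.6],[0,0,0]],
    [[1.77,0,-1.83],[0,0,0]],
    [[2.16,0,-2.02],[0,0,0]],
    [[2.57,0,-2.17],[0,0,0]],
    [[2.57,0,-2.17],[0,0,0]],
    [[2.57,0,-2.17],[0,0,0]],
  ],
)

```text
clock: 10.7
position: [0.4725, -0.1024, 0.0726]
tool_rot: [-0.108, 0.636, 0.131, 0.753]
force: [-1.2, 0.3, 3.2]
grip_width: 0.0005
```

```bash
python3 look.py 8 scene; python3 -c "
from h import *
arc(.1,-.12,5)"
```

```text
dev [-53.6  -0.6  73. ] [-1.5 -0.7  3.4]
0.1 [-52.  -2.  73.] [-0.01 -0.06  0.06]
0.05 [-53.  -2.  68.] [ 0.22 -0.06 -0.01]
-0.01 [-53.  -2.  62.] [ 0.45 -0.06 -0.06]
-0.06 [-53.  -2.  56.] [ 0.68 -0.06 -0.1 ]
-0.12 [-53.  -2.  50.] [ 0.92 -0.06 -0.13]
```

View pics/scene8.png

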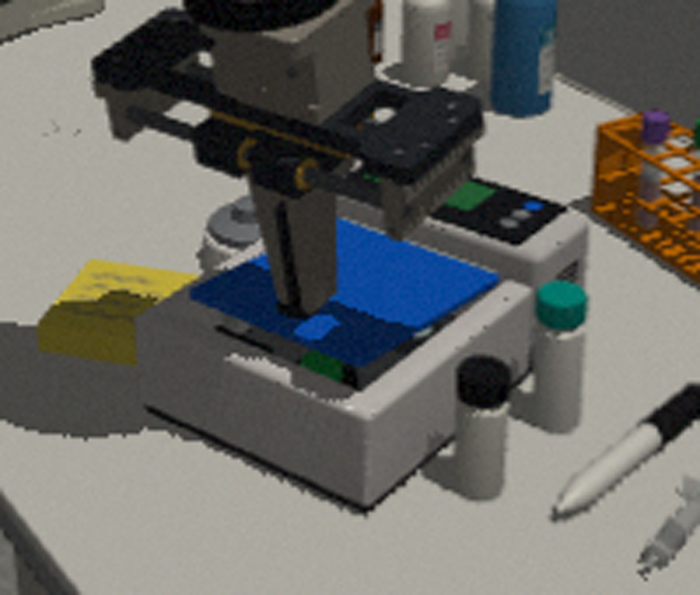

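The flap is nearly shut under the fingertips, at 3.4 N. Next I'll press it to the stop.

Emit:
apply_moves(
  series=[
    [[0.15,0,0],[0,0,0]],
    [[0.3,0,-0.03],[0,0,0]],
    [[0.45,0,-0.06],[0,0,0]],
    [[0.6,0,-0.09],[0,0,0]],
    [[0.75,0,-0.11],[0,0,0]],
    [[0.85,0,-0.13],[0,0,0]],
    [[0.92,0,-0.13],[0,0,0]],
    [[0.98,0,-0.14],[0,0,0]],
    [[0.98,0,-0.14],[0,0,0]],
    [[0.98,0,-0.14],[0,0,0]],
  ],
)

```text
clock: 11.58
position: [0.4728, -0.1023, 0.0503]
tool_rot: [-0.106, 0.635, 0.132, 0.754]
force: [-17.3, -0.2, 43.8]
grip_width: 0.0002
```

Emit:
apply_moves(
  series=[
    [[-0.3,0,0.05],[0,0,0]],
    [[-0.7,0,0.1],[0,0,0]],
    [[-1.2,0,0.1],[0,0,0]],
    [[-2.0,0,0],[0,0,0]],
    [[-3.0,0,0],[0,0,0]],
    [[-4.0,0,0],[0,0,0]],
    [[-5.0,0,0],[0,0,0]],
    [[-5.0,0,0],[0,0,0]],
    [[-5.0,0,0],[0,0,0]],
    [[-5.0,0,0],[0,0,0]],
  ],
)

```text
clock: 12.42
position: [0.4529, -0.1094, 0.1729]
tool_rot: [-0.106, 0.635, 0.132, 0.754]
force: [0.6, 0.5, -0.2]
grip_width: 0.0005
```

```bash
python3 look.py 9 scene top; python3 - <<'E'
from h import *
print(observe()['force'],observe()['position'])
c=optics.get_calibration("scene")
for k in "09":
    p=np.load(f"pics/scene{k}.npz")['p'];H=hsv(p)
    m=((H[...,0]>105)&(H[...,0]<125)&(H[...,1]>150)&(H[...,2]>60)).astype(np.uint8);m[:200]=0;m=cv2.morphologyEx(m,cv2.MORPH_CLOSE,np.ones((9,9)))
    cnt=max(cv2.findContours(m,0,2)[0],key=cv2.contourArea);r=cv2.minAreaRect((onplane(c,cnt.reshape(-1,2),.06)[:,:2]*1000).astype(np.float32));print(k,r)
a=np.load("pics/scene0.npz")['p'];b=np.load("pics/scene9.npz")['p']
y=[(hsv(q)[...,0]>20)&(hsv(q)[...,0]<35)&(hsv(q)[...,1]>130) for q in (a,b)];print([max(blobs(t)[0],key=lambda v:v[0]) for t in y])
E
```

```text
[ 0.70503185  0.13433412 -0.25061543] [ 0.45243646 -0.10975409  0.17233452]
0 ((504.02117919921875, -91.83570098876953), (131.2166290283203, 111.76842498779297), 19.986560821533203)
9 ((503.7369384765625, -91.92788696289062), (131.85743713378906, 111.48854064941406), 20.04901885986328)
[(np.int32(732), array([219.6, 238.3])), (np.int32(738), array([219.8, 238.3]))]
```

View pics/scene9.png

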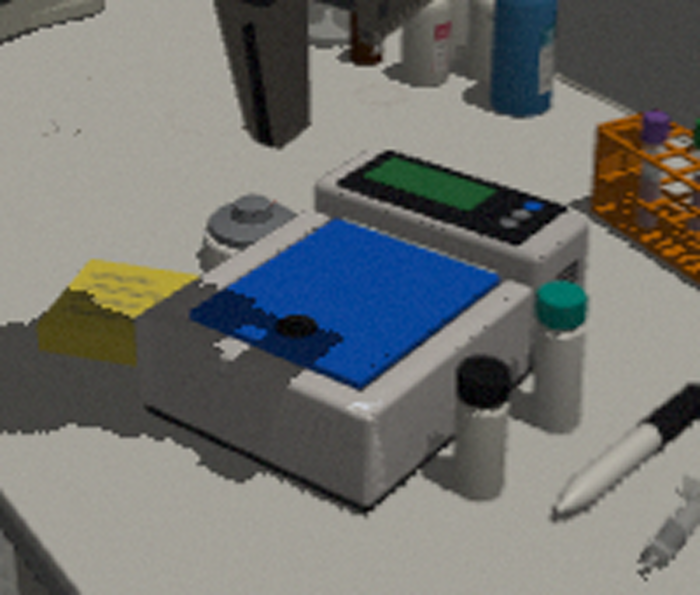

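View pics/top9.png

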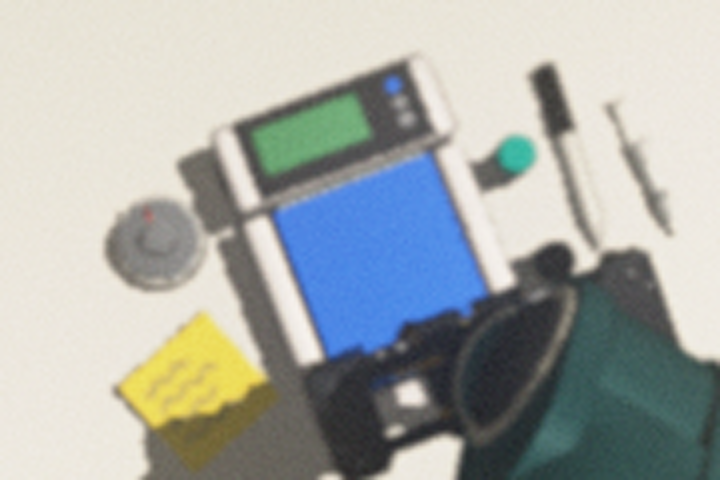

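```bash
python3 -c "
from bench import sign_off,observe
s=observe();print(s['clock'],s['force'],abs(s['joint_velocities']).max());print(sign_off())"
```

```text
12.5167 [ 0.70503185  0.13433412 -0.25061543] 0.005362450942355419
the job is handed in; nothing more can be done
None
```

The photometer has been zeroed and the job handed in at 12.5 s; no verdict was reported. With the fingers shut, I pressed the flap to its stop (23 N) and let it pop open. I then pressed the green button, swung the flap down along its arc, pressed it to its stop (44 N) and backed off.

**Flap:** in the last scene picture it lies shut and flush, untouched, with its outline within 0.3 mm and 0.1° of the start. That picture was taken about 0.5 s after I let go.

**Button:** I did not see it go down, because the fingers hid it. The tip edge reached about z 37 mm under 29 N (fully down is about 38 mm), and the pictures showed the flap open before and after. The button was up again in the picture taken after the press.

**Surroundings:** the notepad moved less than 1 pixel in the scene picture. I compared the vials, timer, marker and syringe by eye only, and they looked unmoved. The gripper ended clear at z 0.17 m, with the force reading back near zero.

**Disagreement:** one early wrist-camera estimate put the pad about 6 mm off from the top and scene views. I went with the top and scene views, and the later scene fix on the button agreed with them to about 1 mm.

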